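# Clamp the forefoot form with the reversible ratchet

## Robot

A 6-joint arm with a two-finger parallel gripper is mounted at the origin on the work surface. World frame = base frame: x ahead of the robot, y to its left, z up, the work surface at z = 0. Lengths are in m, angles in rad, forces in N, time in s.
With the tool pointing down it reaches from about 0.35 to 0.975 m from the base axis. Payload 4.9 kg.
Tool frame: the origin (TCP) lies on the centre line of the jaws, within the pads' length; the fingertips stand manip.tcp_to_tips ahead of it and the grasp point (between the pads) lies 11 mm behind it (manip.tcp_to_tips is the distance from the TCP to the fingertips, in m); x points along the fingers, y is the direction in which the jaws open and shut, and the axes are right-handed (so a half turn about x gives the same grasp; the last joint's range is limited). The gripper opens to 85 mm and grips with 20 to 120 N. Pads are 22 mm wide; open, the fingers measure 114 mm over their backs; the gripper's body (76 mm by 85 mm) begins 54 mm behind the grasp point. The pads swing forward as they close: fully open they stand 13 mm farther back than shut.
Start: joints at [-1.38, 0.053, 1.613, -0, 1.476, -0.119], TCP at [0.191, -0.595, 0.239] pointing down, gripper open.
Joint ranges: [-3.01, 3.01], [-1.01, 2.22], [0.06, 2.58], [-1.02, 4.17], [0.09, 2.62], [-3.14, 3.14]. Speed limits (rad/s): [2.57, 2.57, 3.14, 3.14, 3.14, 3.14].

## Interface

Orientations are given as a unit quaternion [w, x, y, z].
In Python, from plant import status, imaging, workorder, manip gives the robot as it stands.
- The arm moves only by the tool carry_out, never from a script. Its argument "moves" is one flat list of numbers, 5 for each row, row after row: the opening, from 0 (shut) to 1 (fully open), then the shift along the tool's x, y, z in cm, then the turn about the tool's x in rad. In form: [claw, tx, ty, tz, twist, claw, tx, ty, tz, twist, ...]. A call has 1 to 12 rows; each row is the pose to reach, as a shift and turn from the pose commanded when the call began, along the tool's axes at that moment; what a row does not reach only later rows make up. A row lasts 1/12 s, in which the tool goes at most 41.7 mm and 7.16 degrees, less where a joint would pass 70% of its speed; a pose out of reach is approached as far as the arm can. A call with a gripper value outside its range is refused whole. The fingers move at their own pace and stop on an object; the grip force is fixed at half the most. Time passes only in rows, so rows that repeat a pose let the fingers close. It gives the time, the measured TCP pose, the force and the opening at its end, in the units of the state.
- status.state(): the state, without advancing time (a new reading comes with each control period).
- imaging.grab_frame(name): name is "side" or "top" or "wrist"; returns the picture (480x640x3 uint8, red, green, blue); there is no depth.
- imaging.camera_info(name): a dict with "K" (3x3 intrinsics, pixels), "R" (3x3) and "t" (3): a world point X has camera coordinates R X + t. Camera axes: x right, y down, z forward; pixel columns grow to the right and rows downward; lengths in m; the calibration is good to about 2 mm. A picture is of the moment at which its call begins: read the wrist's pose just before it. camera_info takes no time and is no camera call; for the wrist camera it gives the pose at the moment of the call.
- workorder.job_done(): hands the job in, once; it reports no verdict.
The state is a dict: "time": time; "joint_pos": joint angles; "joint_vel": joint speeds; "joint_efforts": joint torques, N m; "tool_pos": TCP position; "tool_rot": TCP orientation; "contact_force": force on the tool from outside, world axes, zero at the start; "ft_torque": the same for the moment, N m; "gripper_width": opening from 0.0 (shut) to 1.0 (fully open).
Only numpy, scipy, OpenCV 4.12 (cv2) and the standard library are available. Lean on these libraries where they do the work, as an engineer would, in place of code of your own. Each camera call takes 0.05 s, during which the arm holds its last target.

## Task

The ratchet of the blue bench clamp is set to open. Flip its direction tab over, then swing the handle back and forth to wind the jaw up until the forefoot form is gently but firmly held against the stop, with about 50 N and never more than 100 N. Then let go, and leave the other things on the bench where they are.

Things in the scene. Friction and masses are not known exactly. Their poses are not given: they have to be found in the camera images.
- clamp: Blue bench clamp, fixed. Base plate 130 x 360 x 12 mm, gear housing 100 x 100 mm, 52 high. Origin on the table under the vertical ratchet axis, z up; +y points from the ratchet to the jaw and stop, the handle lies to +x. The flat handle arm turns at 60 to 68 mm above the table, the steel 16-tooth ratchet wheel (92 mm across, teeth on its upper face) above it up to 96 mm.
- wheel_top (a point): Centre of the ratchet wheel's top, on the ratchet axis, 100 mm up. Wheel clockwise from above: jaw closes (to +y), 16 mm per rad; it stays where left. Jaw free, keeping it turning takes about 10 N at the grip, and 0.084 N more per N of clamping: 14 N at 50 N, 18.4 N at 100 N (in full only while it turns). On return swings the pawl clicks over, about 2 N; then up to one tooth (0.39 rad) of swing is lost.
- handle (a joint): Handle arm about the ratchet axis, rad. 0: arm along the clamp's +x; positive is anticlockwise from above. Stops at -0.80 and +0.80; stays where it is left. Arm 30 mm wide, 8 mm thick.
- grip (a point): Centre of the top of the handle's upright round black grip: 24 mm diameter, standing from 68 to 131 mm above the table, 190 mm from the ratchet axis. Axes: x outward along the arm, z up.
- pawl (a joint): Tumbler pawl on a level pin along the arm, rad: lean of its heavy tab from upright, positive to the arm's left seen from the ratchet axis (clamp's +y side at handle 0); stops at +-0.50. Its weight throws it to one side (dips to 0.2 clicking over a tooth). Positive, as at the start: the handle drives the wheel only anticlockwise (opens). Negative: only clockwise (closes).
- tab (a point): Centre of the top of the pawl's upright dark steel tab, a 20 (x, along the arm) x 14 x 50 mm block, 60 mm out from the ratchet axis. The pin is 55 mm below this point, 102.5 mm above the table; tab free from 108 mm up. Pushed past upright (under 1 N sideways) it falls to the other side by itself. Leaning, its top is 151 mm above the table. Axes: x outward, z along the tab.
- pad: Black rubber-faced pad on the moving jaw, 86 x 10 x 44 mm (x, y, z; from 18 to 62 mm above the table), backed by a stiff hidden spring (25 N per mm, gives up to 8 mm). Its pressing face looks to the clamp's +y, 5 mm from this origin; the origin is at table height.
- stop: Fixed steel stop block 100 x 30 x 56 mm bolted on the base plate at a place that varies; origin under its centre, on the base plate (12 mm above the table). Its face towards the pad is 15 mm from the origin in -y.
- foot: White rigid forefoot form, loose, between pad and stop on the base plate with some play (28 to 42 mm in all): 60 mm wide across its flat sides (y), about 113 long (x, toes to -x), 44 mm high plus an ankle stub up to 77 mm; about 0.35 kg. Origin under its middle.
- paint_pot: Bystander, not needed: low white jar, 40 across, 42 high, standing beside the clamp. Origin under its middle.
- driver: Bystander, not needed: screwdriver about 160 long lying flat on the table beyond the clamp base, below the arm's sweep. Origin under its middle.
- bur_stand: Bystander, not needed: white block 70 x 110 x 25 with upright burs. Origin under its middle.
- carton: Bystander, not needed: small open paper carton 60 x 60 x 90. Origin under its middle.
- tub: Bystander, not needed: white tub, 84 across, 100 high. Origin under its middle.
- powder_jar: Bystander, not needed: brown jar, 56 across, 60 high. Origin under its middle.
- felt_bur: Bystander, not needed: small felt bur with steel shank, 63 long, lying. Origin under its middle.
Not all that is in view belongs to the job. What is shaped like the foot but green or red is not meant.

How it is judged:
By the outcome, as a careful person would: the job done as asked, in the order asked, and still so for the second after the job is handed in, with the robot touching nothing.
It also fails if it takes over 72 s, if anything falls off the work surface, if the arm or the gripper's body presses on something with over 40 N, if the wrist force passes 120 N, or if a joint passes its speed limit or range.

## Working session

There is one attempt and no reset: what is moved stays moved. The work goes in short steps, Python scripts to look and compute and a tool call to move; the robot and the scene stay as the last step left them, time stands still between calls to the robot, and variables do not carry over. Pictures are saved under pics/ and viewed, and the job is handed in when it is done.

Besides the shell and the picture viewer there is one more tool, called after "Call:" as name(argument=value, ...) on one line, values as JSON. carry_out: Moves the arm, as the interface text tells. Its arguments: {"type":"object","properties":{"moves":{"type":"array","items":{"type":"number"}}},"required":["moves"]}

```bash
ls; mkdir -p pics
python3 - <<'E'
from plant import status, imaging, workorder, manip
import cv2
s=status.state();print(s)
print(manip.tcp_to_tips,[a for a in dir(manip) if a[0]!='_'])
for n in ("side","top","wrist"):
    c=imaging.camera_info(n);print(n,c)
    cv2.imwrite(f"pics/{n}0.png",imaging.grab_frame(n)[:,:,::-1])
E
```

```text
pics
{'time': 0.0, 'joint_pos': array([-1.38000800e+00,  5.33826207e-02,  1.61430826e+00, -1.02461587e-05,
        1.47599654e+00, -1.19048112e-01]), 'joint_vel': array([-2.06521518e-03,  4.57621049e-05,  8.80249306e-04,  7.09230418e-04,
       -6.95915919e-04,  1.05543479e-03]), 'joint_efforts': array([-1.69085208e-03, -3.93679583e+01, -3.70178318e+01, -2.23491811e-04,
        7.23318910e-03,  1.30746596e-05]), 'tool_pos': array([ 0.19041649, -0.59464425,  0.23803852]), 'tool_rot': array([-0.10836636, -0.69860798, -0.10984637,  0.69866831]), 'contact_force': array([ 0.65450868, -0.5036019 , -0.43104773]), 'ft_torque': array([0.01062827, 0.05712233, 0.02568362]), 'gripper_width': 1.0021379071587084}
0.008 ['IKError', 'tcp_to_tips']
side {'K': array([[568.92986158,   0.        , 325.49436665],
       [  0.        , 568.92986158, 240.56911011],
       [  0.        ,   0.        ,   1.        ]]), 'R': array([[-0.91274861, -0.40811178, -0.01829592],
       [-0.17797394,  0.43755547, -0.88140257],
       [ 0.36771625, -0.80124278, -0.47201141]]), 't': array([0.49205436, 0.20137454, 1.27366113])}
top {'K': array([[504.65111818,   0.        , 320.7415659 ],
       [  0.        , 504.65111818, 241.13987264],
       [  0.        ,   0.        ,   1.        ]]), 'R': array([[ 0.02534778, -0.99967006, -0.00415365],
       [-0.97704754, -0.02389464, -0.21167699],
       [ 0.2115079 ,  0.00942386, -0.97733085]]), 't': array([0.04547796, 0.53619848, 1.41268046])}
wrist {'K': array([[397.03935777,   0.        , 322.86004742],
       [  0.        , 397.03935777, 242.0777983 ],
       [  0.        ,   0.        ,   1.        ]]), 'R': array([[ 0.30537351, -0.95223207, -0.00104825],
       [-0.91014909, -0.29220111,  0.29367865],
       [-0.27995653, -0.08872762, -0.95590363]]), 't': array([-0.62418959, -0.03742437,  0.37897098])}
```

View pics/top0.png

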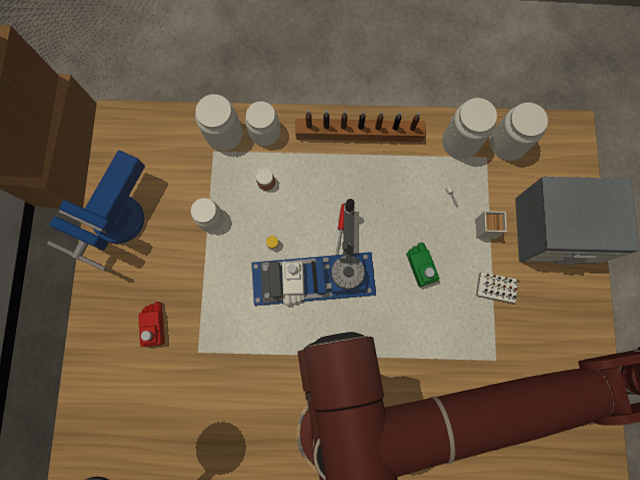

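View pics/side0.png

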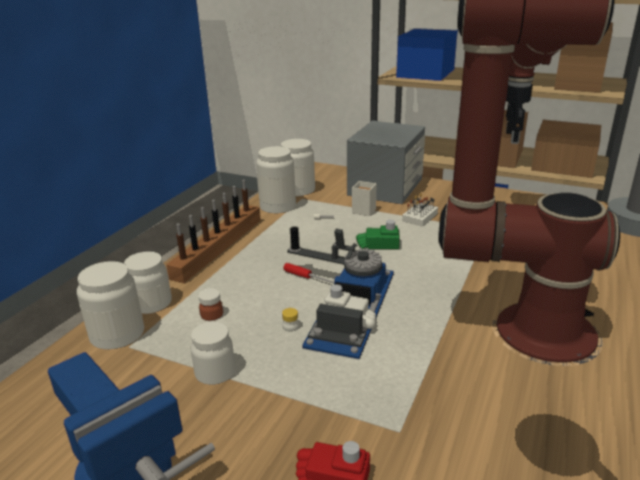

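View pics/wrist0.png

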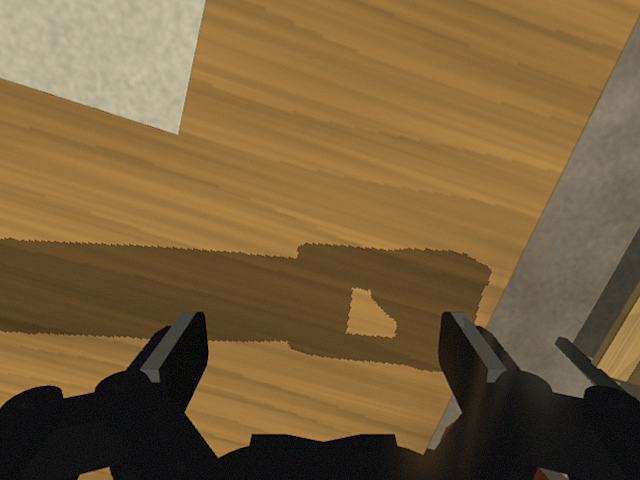

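Candidates for the wanted things: white foot (top 293,280); lookalikes are green (423,265) and red (151,325). The blue bench clamp is at (313,278), while the blue vise at (105,210) is only scenery. Next, a close crop.

Run:
```python
import cv2
a=cv2.imread("pics/top0.png")[185:315,240:390]
cv2.imwrite("pics/top0c.png",cv2.resize(a,None,fx=5,fy=5,interpolation=cv2.INTER_CUBIC)[:600])
b=cv2.imread("pics/top0.png")[195:315,240:390]
cv2.imwrite("pics/top0c.png",cv2.resize(b,None,fx=5,fy=5,interpolation=cv2.INTER_CUBIC))
a=cv2.imread("pics/side0.png")[210:360,270:420]
cv2.imwrite("pics/side0c.png",cv2.resize(a,None,fx=4,fy=4,interpolation=cv2.INTER_CUBIC))
```

```text
(no output)
```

View pics/top0c.png

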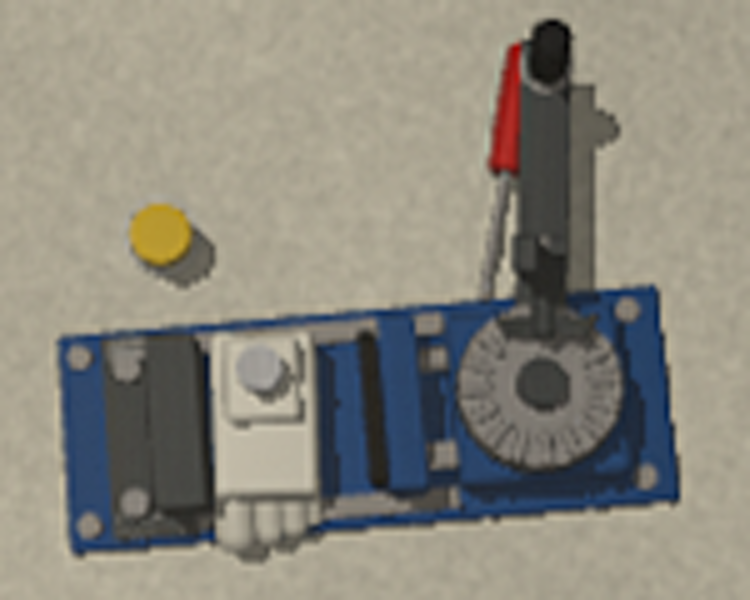

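View pics/side0c.png

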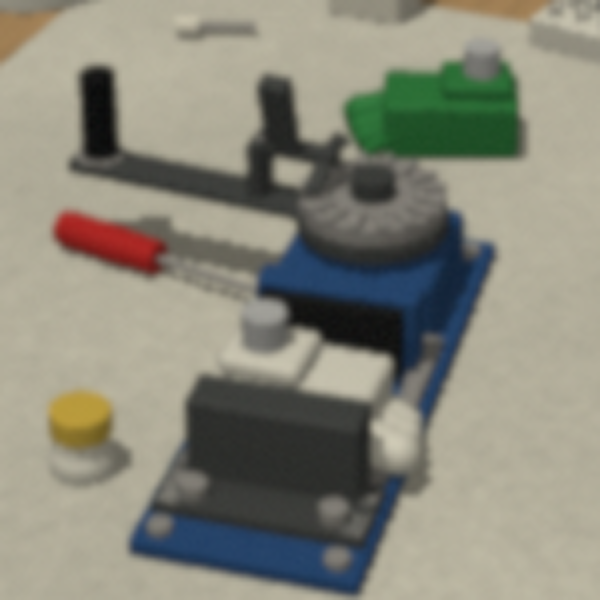

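```bash
cat > h.py <<'E'
from plant import status, imaging, manip
import numpy as np, cv2
def ray(n,uv):
    c=imaging.camera_info(n);R,t,K=map(np.array,(c['R'],c['t'],c['K']))
    return -R.T@t, R.T@np.linalg.inv(K)@np.array([uv[0],uv[1],1.])
def at(n,uv,z):
    o,d=ray(n,uv);return o+d*(z-o[2])/d[2]
def proj(n,X):
    c=imaging.camera_info(n);p=np.array(c['K'])@(np.array(c['R'])@np.array(X)+c['t']);return p[:2]/p[2]
def tri(a,b):
    (o1,d1),(o2,d2)=ray('top',a),ray('side',b)
    A=np.c_[d1,-d2];s=np.linalg.lstsq(A,o2-o1,rcond=None)[0];p=o1+s[0]*d1;q=o2+s[1]*d2
    return (p+q)/2,np.linalg.norm(p-q)
E
python3 - <<'E'
from h import *
np.set_printoptions(precision=4,suppress=True)
c=lambda u,v:(240+u/5,195+v/5)
s=lambda u,v:(270+u/4,210+v/4)
print('cams',ray('top',(0,0))[0],ray('side',(0,0))[0])
P=[at('top',c(*p),.012) for p in [(60,338),(655,287),(680,500),(72,552)]]
for p in P: print(p)
print('edge',np.linalg.norm(P[0]-P[1]),np.linalg.norm(P[1]-P[2]))
print('yaw',[np.arctan2(*(a-b)[:2][::-1])-np.pi/2 for a,b in((P[0],P[1]),(P[3],P[2]))])
W=at('top',c(543,385),.1);print('wheel',W, tri(c(543,385),s(374,172)))
G=at('top',c(552,35),.131);print('grip',G,tri(c(552,35),s(97,73)))
print(np.linalg.norm((G-W)[:2]),np.arctan2(G[1]-W[1],G[0]-W[0]))
for p in[(545,240),(525,240)]:
  T=at('top',c(*p),.151);print('tab',T,np.linalg.norm((T-W)[:2]))
print('tabtri',tri(c(545,242),s(272,82)),tri(c(525,240),s(272,82)))
print('foot L/R at z .056',at('top',c(212,420),.056),at('top',c(318,420),.056),'stop',at('top',c(205,420),.068),'pad',at('top',c(372,410),.062))
E
```

```text
cams [0.2239 0.045  1.4943] [0.0166 1.1332 0.7877]
[0.4743 0.2624 0.012 ]
[ 0.514  -0.0918  0.012 ]
[ 0.387  -0.1071  0.012 ]
[0.3476 0.2485 0.012 ]
edge 0.35642128258597733 0.12794216500837652
yaw [np.float64(0.11148949000207553), np.float64(0.11010225842894328)]
wheel [ 0.4395 -0.0215  0.1   ] (array([ 0.442 , -0.0214,  0.0933]), np.float64(0.0029957852866513185))
grip [ 0.6336 -0.0224  0.131 ] (array([ 0.6352, -0.0227,  0.125 ]), np.float64(0.00036826165349722643))
0.19400901124386197 -0.0044481727356182445
tab [ 0.5114 -0.0191  0.151 ] 0.07185841344162491
tab [ 0.5111 -0.0082  0.151 ] 0.07277860500120718
tabtri (array([ 0.5114, -0.0195,  0.1439]), np.float64(0.0007492285287093971)) (array([ 0.509 , -0.0089,  0.1499]), np.float64(0.004790636398446951))
foot L/R at z .056 [0.4214 0.166  0.056 ] [0.4229 0.1052 0.056 ] stop [0.4196 0.169  0.068 ] pad [0.4286 0.0742 0.062 ]
```

```bash
cat > ov.py <<'E'
from h import *
def draw(n,img,f,off,W,yaw,h,pw,r0=0.06):
    a=yaw+h;u=np.array([np.cos(a),np.sin(a),0]);v=np.array([-u[1],u[0],0]);z=np.array([0,0,1.])
    def P(X,col):
        p=((proj(n,X)-off)*f).astype(int);cv2.circle(img,tuple(p),3,col,-1)
    b=np.array([W[0],W[1],0]);ax=z*np.cos(pw)+v*np.sin(pw);s=v*np.cos(pw)-z*np.sin(pw)
    for i in(-1,1):
        for j in(-1,1):
            P(b+r0*u+.1025*z+.055*ax+.010*i*u+.007*j*s,(0,0,255))
            P(b+r0*u+.1025*z+.0055*ax+.010*i*u+.007*j*s,(0,255,255))
    for t in np.linspace(0,6.28,13): P(b+.19*u+.131*z+.012*(np.cos(t)*u+np.sin(t)*v),(0,255,0))
    for t in np.linspace(0,6.28,25): P(b+.096*z+.046*(np.cos(t)*u+np.sin(t)*v),(255,255,0))
    P(b+.1*z,(255,0,255))
E
python3 - <<'E'
from ov import *
W=(.4405,-.0215)
a=cv2.resize(cv2.imread("pics/top0.png")[195:315,240:390],None,fx=5,fy=5,interpolation=cv2.INTER_CUBIC)
draw('top',a,5,np.array([240,195]),W,.11,-.11,.5)
b=cv2.resize(cv2.imread("pics/side0.png")[210:360,270:420],None,fx=4,fy=4,interpolation=cv2.INTER_CUBIC)
draw('side',b,4,np.array([270,210]),W,.11,-.11,.5)
cv2.imwrite("pics/ov1.png",cv2.resize(a[:500,350:],None,fx=1.2,fy=1.2));cv2.imwrite("pics/ov2.png",b)
E
```

```text
(no output)
```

View pics/ov1.png

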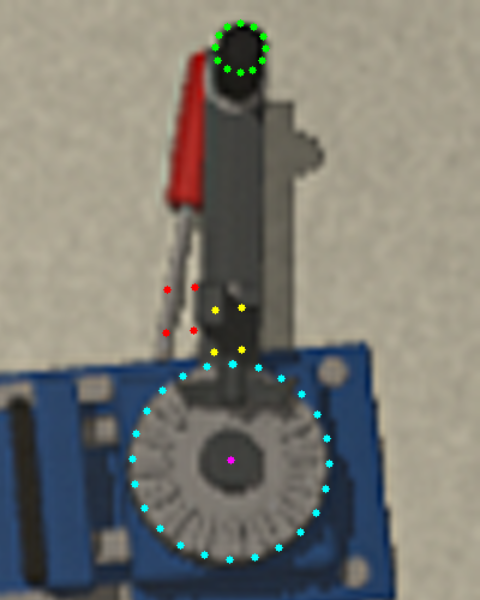

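View pics/ov2.png

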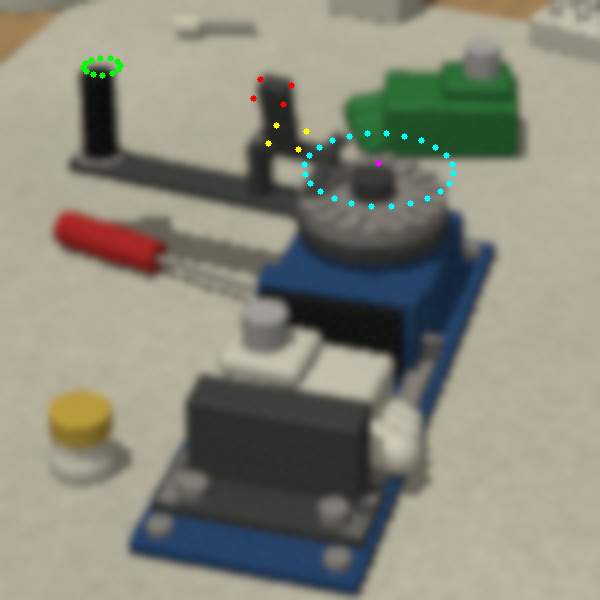

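```bash
cat >> h.py <<'E'
from scipy.spatial.transform import Rotation as Ro
def TR(s=None):
    s=s or status.state();q=np.array(s['tool_rot']);return Ro.from_quat(q[[1,2,3,0]]).as_matrix()
E
python3 - <<'E'
from h import *
np.set_printoptions(precision=4,suppress=True)
R=TR();print(R)
s=status.state();p=s['tool_pos']
T=np.array([.47,-.10,.30]);print(R.T@(T-p)*100)
W=ray('wrist',(0,0))[0];print('cam in tool',R.T@(W-p))
cw=np.array(imaging.camera_info('wrist')['R'])@R;print(cw)
E
```

```text
[[-0.0003  0.3049 -0.9524]
 [ 0.0016 -0.9524 -0.3049]
 [-1.     -0.0016 -0.0002]]
[ -6.0972 -38.6085 -41.7101]
cam in tool [-0.1344 -0.0002 -0.0758]
[[-0.0008  1.     -0.0005]
 [-0.2939  0.0002  0.9558]
 [ 0.9558  0.0009  0.2939]]
```

Call:
carry_out(moves=[0,0,-52.9,-49.5,0.31,0,0,-52.9,-49.5,0.31,0,0,-52.9,-49.5,0.31,0,0,-52.9,-49.5,0.31,0,0,-52.9,-49.5,0.31,0,0,-52.9,-49.5,0.31,0,0,-52.9,-49.5,0.31,0,0,-52.9,-49.5,0.31,0,0,-52.9,-49.5,0.31,0,0,-52.9,-49.5,0.31,0,0,-52.9,-49.5,0.31,0,0,-52.9,-49.5,0.31])

```text
time: 1.15
tool_pos: [0.4048, -0.1413, 0.2393]
tool_rot: [-0.0, 0.707, -0.0, -0.707]
contact_force: [1.3, 0.1, -0.1]
gripper_width: -0.003
```

Call:
carry_out(moves=[0,0,-20,-9.5,0,0,0,-20,-9.5,0,0,0,-20,-9.5,0,0,0,-20,-9.5,0,0,0,-20,-9.5,0,0,0,-20,-9.5,0,0,0,-20,-9.5,0,0,0,-20,-9.5,0])

```text
time: 1.82
tool_pos: [0.4993, 0.0568, 0.2388]
tool_rot: [-0.001, -0.707, -0.0, 0.708]
contact_force: [-0.3, 0.1, 0.6]
gripper_width: 0.001
```

Run:
```python
from ov import *
s=status.state();print(s['time'],s['tool_pos'],s['contact_force'],TR(s).round(3).tolist())
im=imaging.grab_frame('wrist')[:,:,::-1].copy();cv2.imwrite('pics/w1.png',im)
draw('wrist',im,1,np.zeros(2),(.4405,-.0215),.11,-.11,.5);cv2.imwrite('pics/w1o.png',im)
```

```text
1.8167 [0.49933524 0.05681613 0.23879142] [-0.27372579  0.13667191  0.56582272] [[-0.001, 0.001, -1.0], [-0.001, -1.0, -0.001], [-1.0, 0.001, 0.001]]
```

View pics/w1.png

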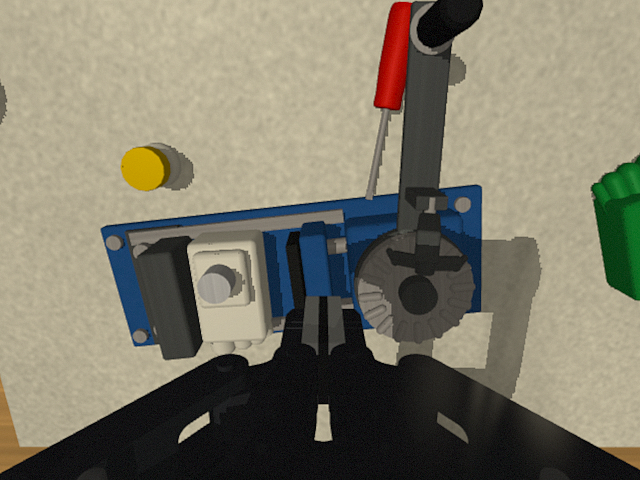

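View pics/w1o.png

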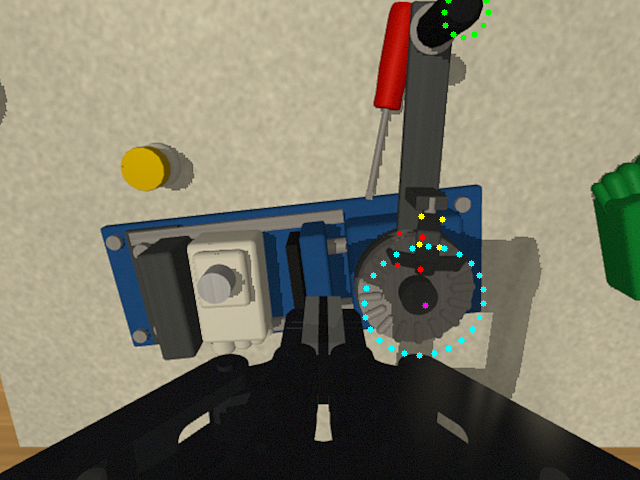

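Run:
```python
from h import *
im=cv2.imread('pics/w1.png')[170:330,340:500];cv2.imwrite('pics/w1c.png',cv2.resize(im,None,fx=3.75,fy=3.75,interpolation=cv2.INTER_CUBIC))
def ms(obs):
    A=np.zeros((3,3));b=np.zeros(3)
    for n,uv in obs:
        o,d=ray(n,uv);d/=np.linalg.norm(d);M=np.eye(3)-np.outer(d,d);A+=M;b+=M@o
    X=np.linalg.solve(A,b);return X.round(4),[(np.array(uv)-proj(n,X)).round(1) for n,uv in obs]
print('hub',ms([('top',(348.6,272)),('side',(363.5,253)),('wrist',(418,294))]))
print('hub',ms([('side',(363.5,253)),('wrist',(418,294))]))
print('hub',ms([('top',(348.6,272)),('wrist',(418,294))]))
for p in[(103,227),(480,185),(481,310),(135,347)]: print(at('wrist',p,.012).round(4))
```

```text
hub (array([ 0.4433, -0.0205,  0.0914]), [array([0.5, 0.9]), array([ 0. , -0.9]), array([-3.5, -3.3])])
hub (array([ 0.4447, -0.0187,  0.0931]), [array([ 0.8, -0.5]), array([-1.8, -2.6])])
hub (array([ 0.442 , -0.0213,  0.0816]), [array([ 0.4, -0.1]), array([-1.4,  0.4])])
[0.4786 0.2627 0.012 ]
[ 0.5182 -0.0874  0.012 ]
[ 0.3922 -0.1031  0.012 ]
[0.35   0.2505 0.012 ]
```

View pics/w1c.png

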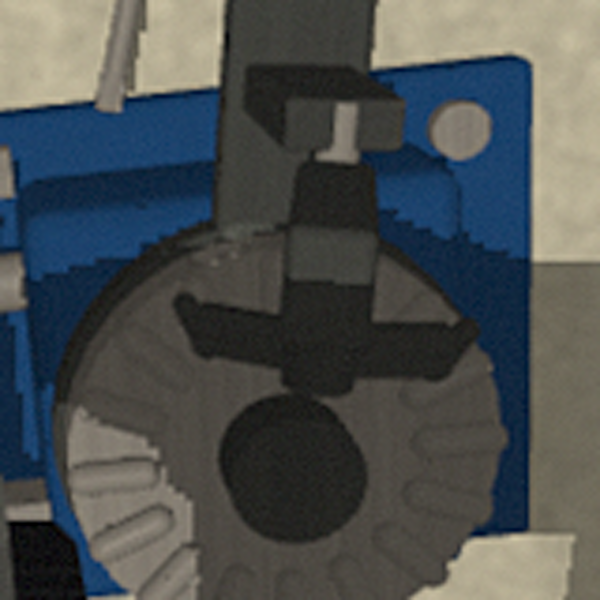

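Run:
```python
from h import *
c=lambda u,v:(340+u/3.75,170+v/3.75)
for z in(.151,.1575): print(at('wrist',c(332,255),z).round(4))
print('outer bottom edge',at('wrist',c(337,165),.108).round(4))
print('hub',at('wrist',c(293,465),.1).round(4),'cross ends',at('wrist',c(185,305),.1).round(4),at('wrist',c(468,335),.1).round(4))
W=(.4425,-.019)
for pw in(-.5,-.25,0,.25,.5):
    print(pw,[((proj('wrist',(W[0]+.06,W[1]+.055*np.sin(pw),.1025+.055*np.cos(pw)))-[340,170])*3.75).round(), ((proj('top',(W[0]+.06,W[1]+.055*np.sin(pw),.1025+.055*np.cos(pw)))-[240,195])*5).round(),((proj('side',(W[0]+.06,W[1]+.055*np.sin(pw),.1025+.055*np.cos(pw)))-[270,210])*4).round()])
```

```text
[ 0.5091 -0.0055  0.151 ]
[ 0.511  -0.0037  0.1575]
outer bottom edge [ 0.5134 -0.0171  0.108 ]
hub [ 0.4501 -0.0154  0.1   ] cross ends [0.4838 0.0079 0.1   ] [ 0.4776 -0.0476  0.1   ]
-0.5 [array([582., 295.]), array([593., 257.]), array([301.,  57.])]
-0.25 [array([512., 305.]), array([570., 255.]), array([293.,  58.])]
0 [array([427., 308.]), array([545., 254.]), array([284.,  65.])]
0.25 [array([336., 305.]), array([520., 254.]), array([276.,  77.])]
0.5 [array([246., 295.]), array([496., 255.]), array([268.,  93.])]
```

Call:
carry_out(moves=[0,5,0,-0.5,0,0,9.8,0,-0.5,0,0,9.8,0,-0.5,0,0,9.8,1.5,-0.5,0,0,9.8,2.5,-0.5,0,0,9.8,3.5,-0.5,0,0,9.8,4.2,-0.5,0,0,9.8,4.9,-0.5,0,0,9.8,5.5,-0.5,0,0,9.8,6,-0.5,0,0,9.8,6,-0.5,0])

```text
time: 2.78
tool_pos: [0.5049, -0.0043, 0.1418]
tool_rot: [-0.0, 0.707, -0.001, -0.707]
contact_force: [0.4, -0.4, 0.4]
gripper_width: -0.002
```

```bash
cat > look.py <<'E'
from h import *
import sys
t=sys.argv[1]
s=status.state();print(round(s['time'],2),s['tool_pos'].round(4),s['contact_force'].round(2),s['gripper_width'])
c=[]
for n,x,y,w,h in(('top',265,170,130,150),('wrist',280,150,240,200),('side',280,200,130,150)):
    im=imaging.grab_frame(n)[:,:,::-1]; cv2.imwrite(f'pics/{t}_{n}.png',im)
    im=im[y:y+h,x:x+w]; c.append(cv2.resize(im,(int(w*300/h),300) if n=='wrist' else (260,300),interpolation=cv2.INTER_CUBIC))
cv2.imwrite(f'pics/{t}.png',np.hstack(c)[:,:])
E
python3 look.py a
```

```text
2.78 [ 0.5049 -0.0043  0.1418] [ 0.37 -0.45  0.37] -0.0015896531396710437
```

View pics/a.png

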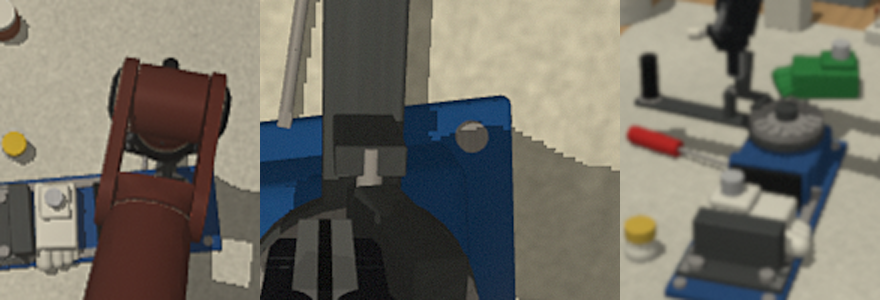

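Call:
carry_out(moves=[0,0,0.3,0,0,0,0,0.6,0,0,0,0,0.6,0,0])

```text
time: 3.18
tool_pos: [0.5046, -0.0087, 0.1412]
tool_rot: [0.001, -0.707, -0.001, 0.707]
contact_force: [0.6, 3.9, -0.2]
gripper_width: -0.001
```

Call:
carry_out(moves=[0,0,-1.5,0,0,0,0,-3.5,0,0,0,-6,-4.5,0,0,0,-9,-4.5,0,0,0,-9,-4.5,0,0,0,-9,-4.5,0,0])

```text
time: 3.68
tool_pos: [0.5071, 0.0355, 0.2364]
tool_rot: [0.001, 0.71, -0.0, -0.704]
contact_force: [0.1, 1.2, 0.0]
gripper_width: 0.002
```

```bash
python3 look.py b
```

```text
3.68 [0.5071 0.0355 0.2364] [0.05 1.19 0.04] 0.0024513856300199597
```

View pics/b.png

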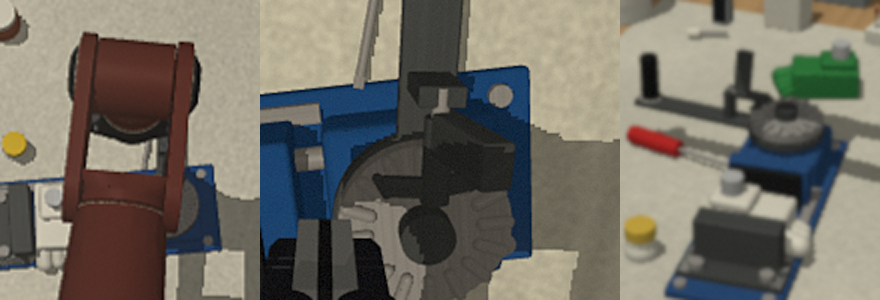

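Run:
```python
from h import *
a=cv2.imread('pics/b_side.png')[210:310,270:370]
b=cv2.imread('pics/side0.png')[210:310,270:370]
cv2.imwrite('pics/b2.png',cv2.resize(np.hstack([b,a]),None,fx=4,fy=4,interpolation=cv2.INTER_CUBIC))
```

```text
(no output)
```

View pics/b2.png

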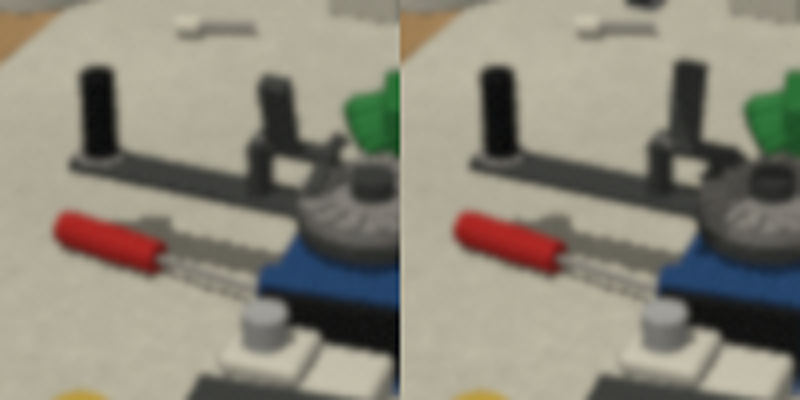

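View pics/b_wrist.png

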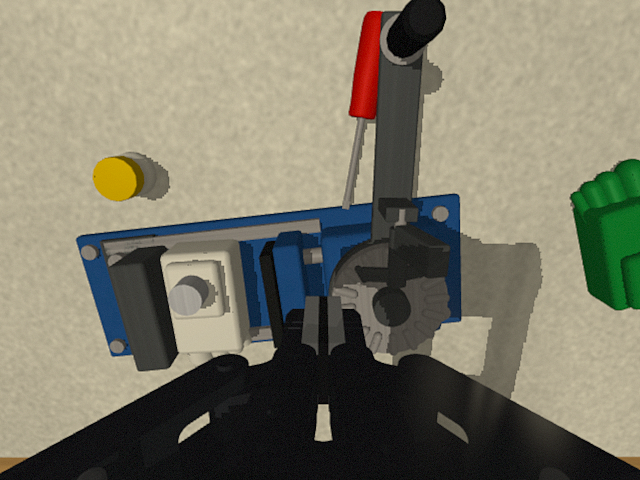

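Call:
carry_out(moves=[0.6,0,5.7,-12.8,0,0.6,0,5.7,-12.8,0,0.6,0,5.7,-12.8,0,0.6,0,5.7,-12.8,0,0.6,0,5.7,-12.8,0,0.6,0,5.7,-12.8,0])

```text
time: 4.33
tool_pos: [0.6316, -0.0218, 0.2282]
tool_rot: [0.001, -0.705, 0.0, 0.709]
contact_force: [-0.3, 0.5, -0.1]
gripper_width: 0.597
```

```bash
python3 look.py c
python3 - <<'E'
from h import *
s=status.state();R=TR(s);p=s['tool_pos'];print(R.round(3).tolist())
print(proj('wrist',p), proj('wrist',[p[0],p[1],.131]))
E
```

```text
4.33 [ 0.6316 -0.0218  0.2282] [-0.31  0.48 -0.12] 0.5967875146506693
[[-0.002, 0.0, -1.0], [0.0, -1.0, -0.0], [-1.0, -0.0, 0.002]]
[323.53259962 328.78456705] [323.18915523 247.88630043]
```

View pics/c_wrist.png

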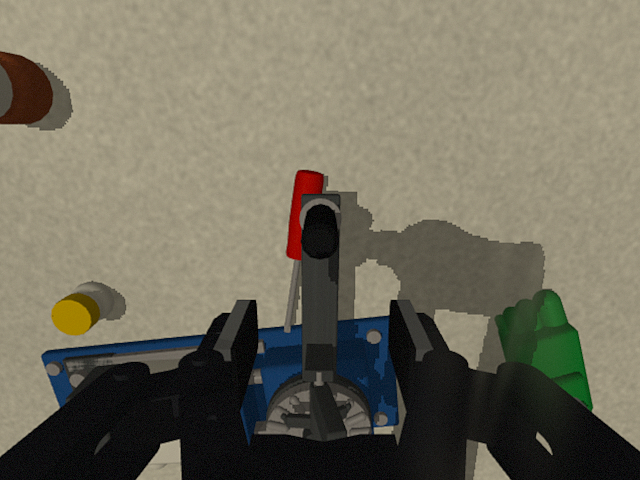

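Call:
carry_out(moves=[0.6,4,-0.2,-0.4,0,0.6,8,-0.2,-0.4,0,0.6,11,-0.2,-0.4,0,0.6,12.6,-0.2,-0.4,0,0.6,12.6,-0.2,-0.4,0,0.36,12.6,-0.2,-0.4,0,0.36,12.6,-0.2,-0.4,0,0.36,12.6,-0.2,-0.4,0])

```text
time: 5.15
tool_pos: [0.6381, -0.0195, 0.1083]
tool_rot: [0.0, 0.709, -0.0, -0.705]
contact_force: [0.0, 0.4, 0.5]
gripper_width: 0.361
```

```bash
python3 look.py d
python3 - <<'E'
from h import *
s=status.state();R=TR(s);p=s['tool_pos'];print(s['joint_pos'])
print(proj('wrist',p), proj('wrist',[p[0],p[1],.131]))
E
```

```text
5.15 [ 0.6381 -0.0195  0.1083] [0.01 0.38 0.52] 0.36050930936177383
[-1.47197218e-01  1.92027959e-01  1.68961486e+00 -2.18703927e-05
  1.25665081e+00  1.42374263e+00]
[323.62735624 328.80243616] [323.86221587 365.33029837]
```

View pics/d_wrist.png

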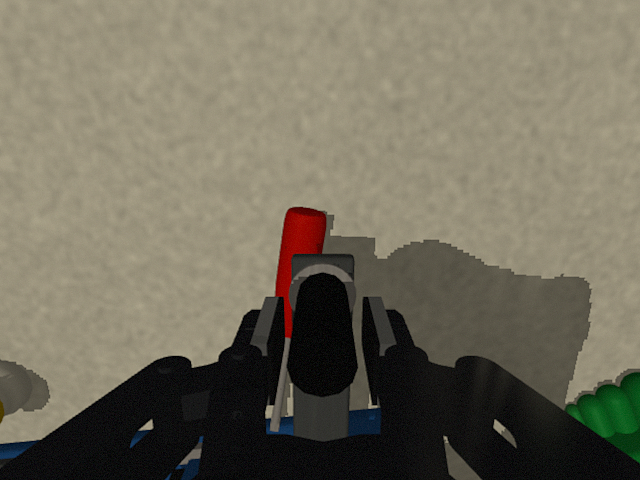

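Call:
carry_out(moves=[0.36,0.5,1.5,0.1,0.08,0.36,0.5,3.0,0.2,0.16,0.36,0.5,4.5,0.5,0.24,0.36,0.5,6.0,1.0,0.32,0.36,0.5,7.4,1.5,0.4,0.36,0.5,8.8,2.2,0.48,0.36,0.5,10.1,2.9,0.56,0.36,0.5,11.0,3.5,0.62])

```text
time: 5.97
tool_pos: [0.6026, -0.1279, 0.101]
tool_rot: [-0.219, 0.674, -0.215, -0.672]
contact_force: [5.4, 9.6, -0.9]
gripper_width: 0.36
```

```bash
python3 look.py e
python3 - <<'E'
from h import *
s=status.state();R=TR(s);p=s['tool_pos'];print(s['joint_pos'].round(2),s['joint_vel'].round(2))
print('force in tool',R.T@s['contact_force'], 'yaw',np.arctan2(-R[1,2],-R[0,2]),proj('wrist',p))
E
```

```text
5.97 [ 0.6026 -0.1279  0.101 ] [ 5.37  9.62 -0.94] 0.35964201070307944
[-0.33  0.15  1.75  0.    1.24  1.86] [ 0.01  0.   -0.   -0.    0.   -0.01]
force in tool [ 1.40411578 -4.25023418  1.63180427] yaw -0.6213372141281486 [324.6441642 328.0985992]
```

View pics/e_wrist.png

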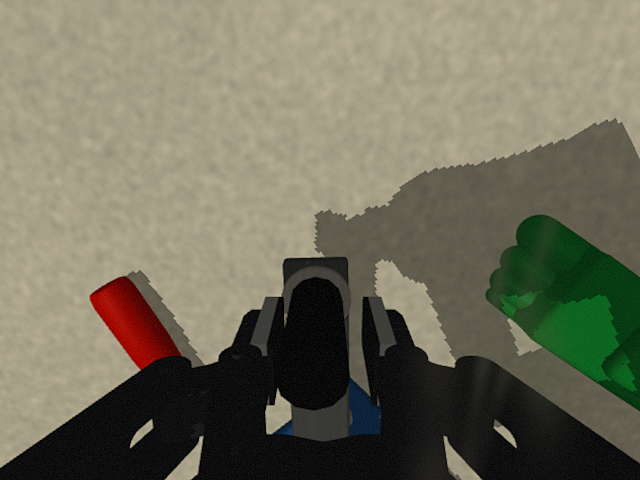

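View pics/e_side.png

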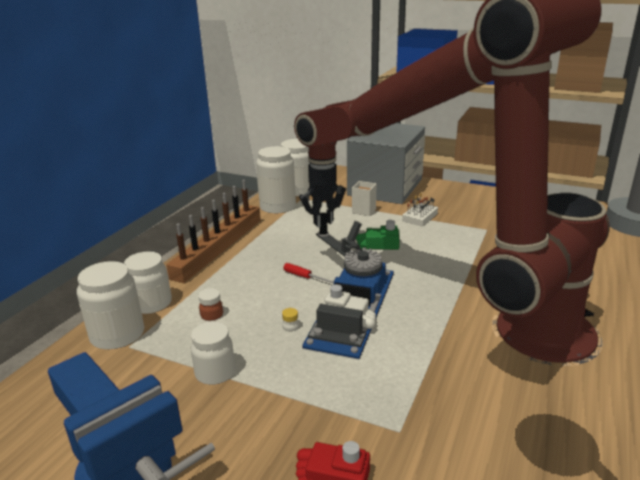

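Call:
carry_out(moves=[0.36,0,-1.9,0.1,-0.1,0.36,0,-3.8,0.4,-0.2,0.36,0,-5.6,0.8,-0.3,0.36,0,-7.4,1.5,-0.4,0.36,0,-9.1,2.3,-0.5,0.36,0,-10.7,3.3,-0.6,0.36,0,-12.2,4.5,-0.7,0.36,0,-13.6,5.8,-0.8,0.36,0,-14.9,7.2,-0.9,0.36,0,-16,8.7,-1.0,0.36,0,-16.9,10.4,-1.1,0.36,0,-17.7,12.1,-1.2])

```text
time: 7.12
tool_pos: [0.607, 0.0854, 0.1016]
tool_rot: [0.204, 0.678, 0.203, -0.676]
contact_force: [0.8, -0.5, -0.6]
gripper_width: 0.366
```

```bash
cat > look2.py <<'E'
from h import *
import sys
s=status.state();R=TR(s);p=s['tool_pos']
W=np.array([.447,-.0195])
d=p[:2]-W
print(round(s['time'],2),p.round(4),'F tool',(R.T@s['contact_force']).round(2), 'yaw %.3f'%np.arctan2(-R[1,2],-R[0,2]),'ang %.3f r %.4f'%(np.arctan2(d[1],d[0]),np.hypot(*d)),s['joint_pos'].round(2))
for n in sys.argv[2:]: cv2.imwrite(f'pics/{sys.argv[1]}_{n}.png',imaging.grab_frame(n)[:,:,::-1])
E
python3 look2.py f wrist top
```

```text
7.12 [0.607  0.0854 0.1016] F tool [ 0.61  0.88 -0.4 ] yaw 0.585 ang 0.580 r 0.1914 [ 0.02  0.14  1.76 -0.    1.24  1.01]
```

View pics/f_wrist.png

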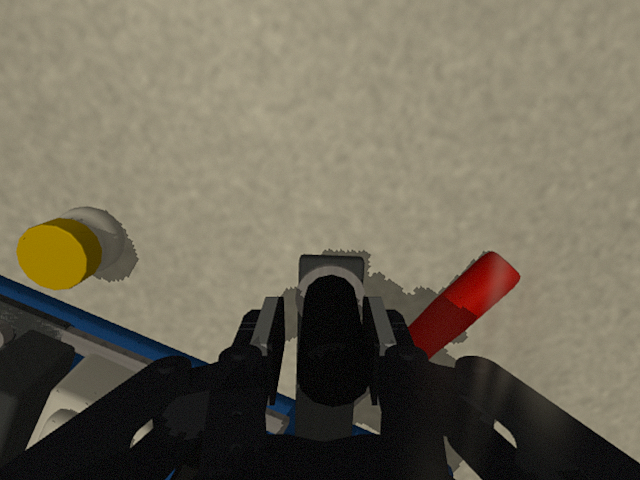

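View pics/f_top.png

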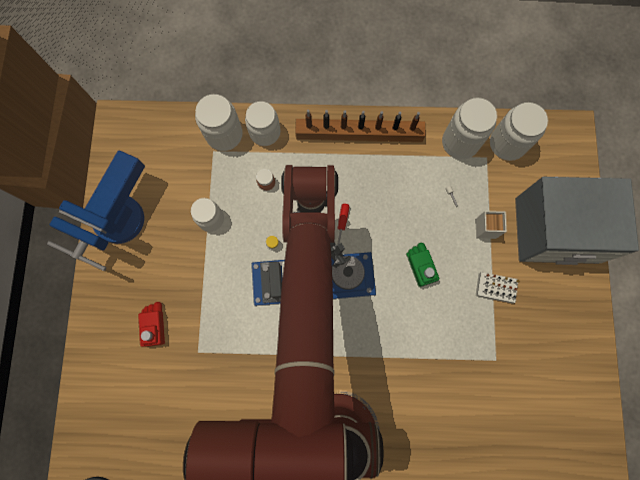

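Call:
carry_out(moves=[0.36,0,-1.9,0.1,-0.1,0.36,0,-3.8,0.4,-0.2,0.36,0,-5.1,0.7,-0.27,0.36,0,-5.1,0.7,-0.27])

```text
time: 7.55
tool_pos: [0.5717, 0.1244, 0.1009]
tool_rot: [0.292, 0.644, 0.292, -0.644]
contact_force: [-0.4, -0.3, 0.5]
gripper_width: 0.357
```

```bash
python3 look2.py g side wrist;python3 - <<'E'
from h import *
a=cv2.imread('pics/g_side.png')[200:360,270:430]
cv2.imwrite('pics/g2.png',cv2.resize(np.hstack([a]),None,fx=3.7,fy=3.7,interpolation=cv2.INTER_CUBIC))
E
```

```text
7.55 [0.5717 0.1244 0.1009] F tool [-0.49 -0.14  0.52] yaw 0.850 ang 0.857 r 0.1904 [0.09 0.08 1.82 0.   1.24 0.81]
```

View pics/g2.png

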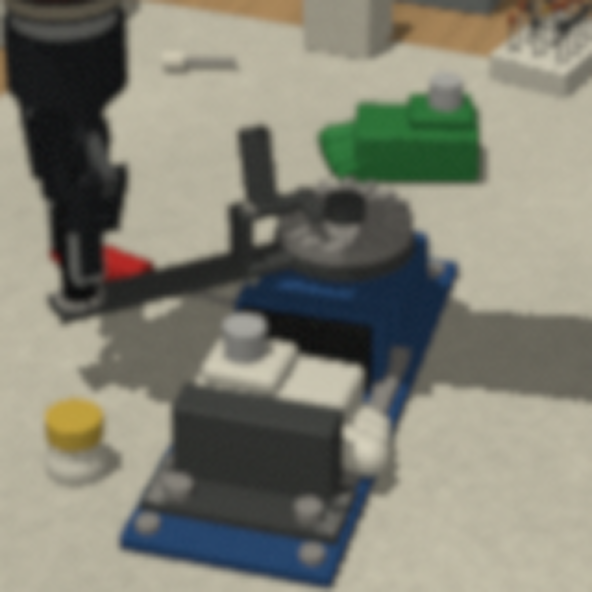

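View pics/g_wrist.png

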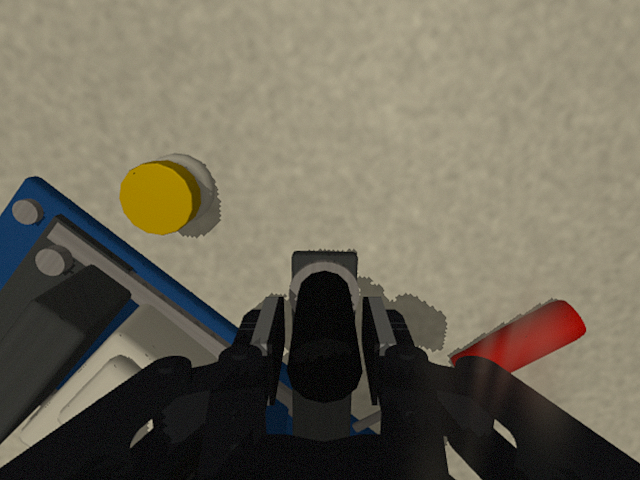

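Call:
carry_out(moves=[0.36,0,1.9,0.1,0.1,0.36,0,3.8,0.4,0.2,0.36,0,5.6,0.8,0.3,0.36,0,7.4,1.5,0.4,0.36,0,9.1,2.3,0.5,0.36,0,10.7,3.3,0.6,0.36,0,12.2,4.5,0.7,0.36,0,13.6,5.8,0.8,0.36,0,14.9,7.2,0.9])

```text
time: 8.4
tool_pos: [0.6354, -0.0277, 0.0996]
tool_rot: [0.023, -0.705, 0.019, 0.709]
contact_force: [-6.0, 10.7, 2.6]
gripper_width: 0.361
```

```bash
python3 look2.py h side;python3 - <<'E'
from h import *
a=cv2.imread('pics/h_side.png')[200:360,270:430]
cv2.imwrite('pics/h2.png',cv2.resize(np.hstack([a]),None,fx=3.7,fy=3.7,interpolation=cv2.INTER_CUBIC))
E
```

```text
8.4 [ 0.6354 -0.0277  0.0996] F tool [ -2.52 -10.34   6.62] yaw -0.058 ang -0.044 r 0.1886 [-0.16  0.2   1.69  0.01  1.25  1.46]
```

View pics/h2.png

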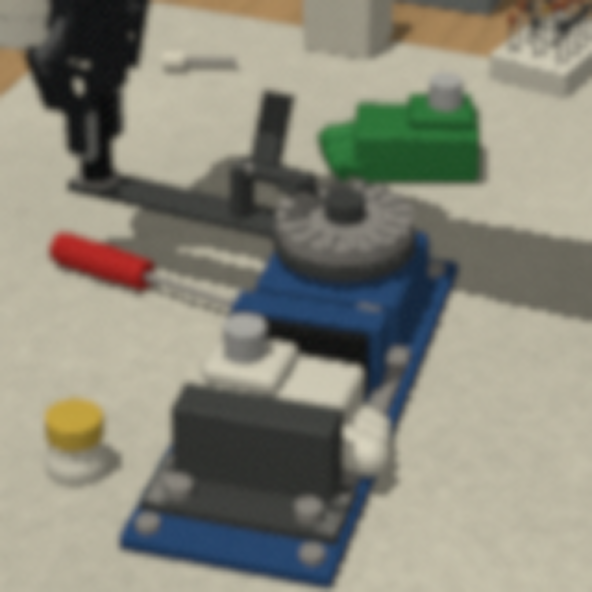

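Call:
carry_out(moves=[0.36,0,0.95,0,0.05,0.36,0,1.9,0.1,0.1,0.36,0,2.85,0.2,0.15])

```text
time: 8.7
tool_pos: [0.6322, -0.0555, 0.0995]
tool_rot: [0.075, -0.702, 0.071, 0.705]
contact_force: [-4.4, 10.7, 1.9]
gripper_width: 0.356
```

```bash
python3 look2.py i top wrist
```

```text
8.7 [ 0.6322 -0.0555  0.0995] F tool [-1.76 -9.62  6.48] yaw -0.206 ang -0.192 r 0.1886 [-0.21  0.2   1.7   0.01  1.25  1.57]
```

View pics/i_top.png

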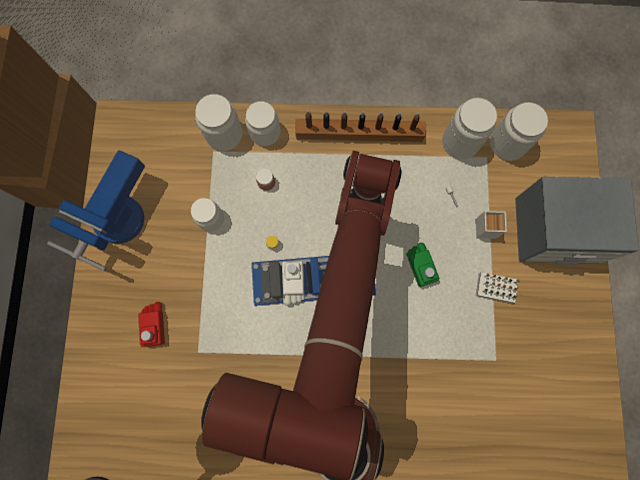

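View pics/i_wrist.png

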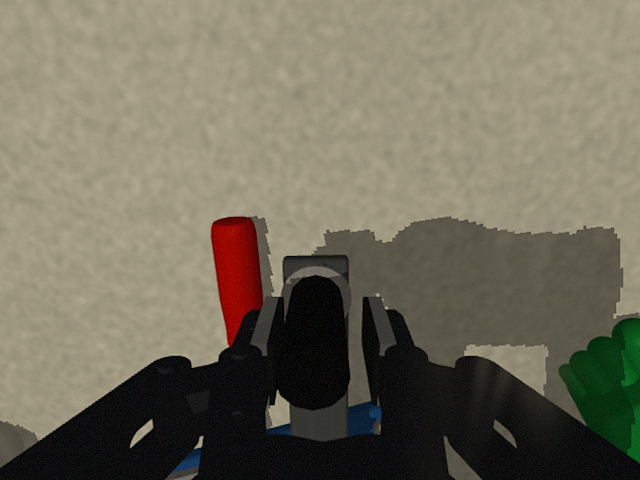

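```bash
cd .;python3 - <<'E'
from h import *
a=[cv2.imread(f'pics/{n}.png')[250:310,245:345] for n in('top0','i_top')]
cv2.imwrite('pics/i2.png',cv2.resize(np.vstack(a),None,fx=5,fy=5,interpolation=cv2.INTER_CUBIC)) 
E
```

```text
(no output)
```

View pics/i2.png

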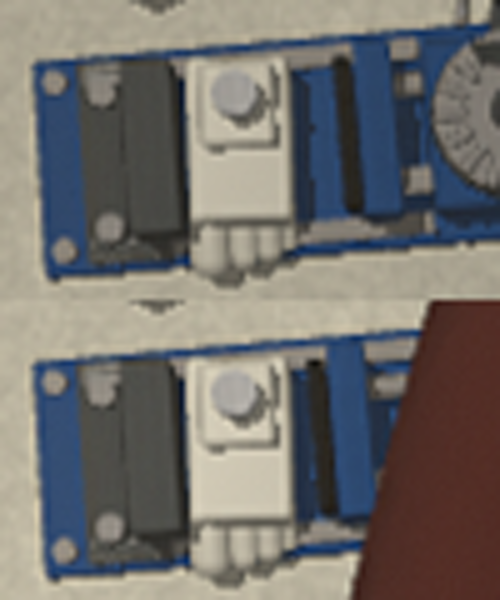

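Call:
carry_out(moves=[0.36,0,1.9,0.1,0.1,0.36,0,3.8,0.4,0.2,0.36,0,5.6,0.8,0.3,0.36,0,7.4,1.5,0.4,0.36,0,8.3,1.9,0.45])

```text
time: 9.22
tool_pos: [0.5974, -0.1341, 0.0995]
tool_rot: [0.231, -0.668, 0.227, 0.67]
contact_force: [1.0, 10.8, -1.4]
gripper_width: 0.359
```

```bash
python3 look2.py j top
python3 - <<'E'
from h import *
a=[cv2.imread(f'pics/{n}.png')[250:310,245:345] for n in('i_top','j_top')]
cv2.imwrite('pics/j2.png',cv2.resize(np.vstack(a),None,fx=5,fy=5,interpolation=cv2.INTER_CUBIC))
E
```

```text
9.22 [ 0.5974 -0.1341  0.0995] F tool [ 1.47 -9.15  5.82] yaw -0.659 ang -0.651 r 0.1891 [-0.34  0.15  1.75  0.01  1.24  1.88]
```

View pics/j2.png

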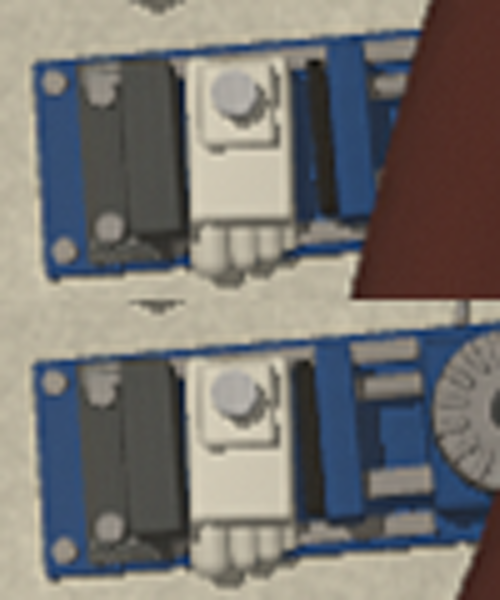

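Call:
carry_out(moves=[0.36,0,-1.9,0.1,-0.1,0.36,0,-3.8,0.4,-0.2,0.36,0,-5.6,0.8,-0.3,0.36,0,-7.4,1.5,-0.4,0.36,0,-9.1,2.3,-0.5,0.36,0,-10.7,3.3,-0.6,0.36,0,-12.2,4.5,-0.7,0.36,0,-13.6,5.8,-0.8,0.36,0,-14.9,7.2,-0.9,0.36,0,-16,8.7,-1.0,0.36,0,-16.9,10.4,-1.1,0.36,0,-17.7,12.1,-1.2])

```text
time: 10.27
tool_pos: [0.6104, 0.0787, 0.1008]
tool_rot: [0.193, 0.681, 0.192, -0.68]
contact_force: [0.8, -2.1, -0.3]
gripper_width: 0.359
```

Call:
carry_out(moves=[0.36,0,-1.9,0.1,-0.1,0.36,0,-3.8,0.4,-0.2,0.36,0,-5.1,0.7,-0.27,0.36,0,-5.1,0.7,-0.27])

```text
time: 10.6
tool_pos: [0.5759, 0.1198, 0.1004]
tool_rot: [-0.282, -0.649, -0.282, 0.649]
contact_force: [-0.3, 0.0, -0.0]
gripper_width: 0.358
```

```bash
python3 look2.py k side wrist
python3 - <<'E'
from h import *
a=[cv2.imread(f'pics/{n}.png')[200:360,290:400] for n in('h_side','k_side')]
cv2.imwrite('pics/k2.png',cv2.resize(np.hstack(a),None,fx=3.6,fy=3.6,interpolation=cv2.INTER_CUBIC))
E
```

```text
10.6 [0.5759 0.1198 0.1004] F tool [ 0.   -0.21  0.15] yaw 0.820 ang 0.824 r 0.1898 [0.08 0.09 1.81 0.   1.24 0.83]
```

View pics/k2.png

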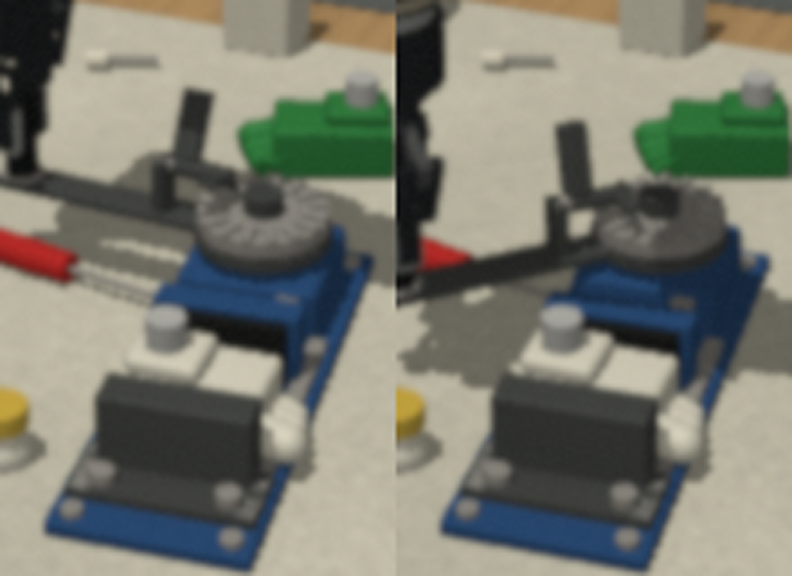

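View pics/k_wrist.png

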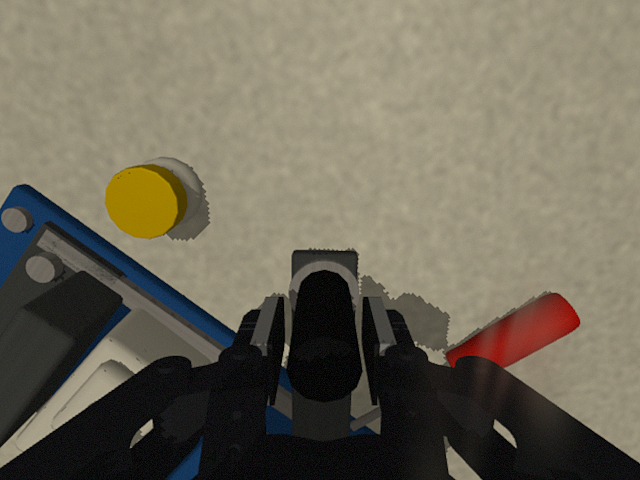

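Call:
carry_out(moves=[0.36,0,0.95,0,0.05,0.36,0,1.9,0.1,0.1,0.36,0,2.85,0.2,0.15,0.36,0,3.8,0.4,0.2,0.36,0,4.7,0.6,0.25])

```text
time: 11.12
tool_pos: [0.6068, 0.0816, 0.1]
tool_rot: [-0.196, -0.678, -0.197, 0.68]
contact_force: [-5.2, 3.5, 2.3]
gripper_width: 0.364
```

```bash
python3 look2.py l
```

```text
11.12 [0.6068 0.0816 0.1   ] F tool [-2.27 -5.78  2.54] yaw 0.563 ang 0.564 r 0.1891 [0.01 0.15 1.75 0.   1.24 1.02]
```

Call:
carry_out(moves=[0.36,0,0.95,0,0.05,0.36,0,1.9,0.1,0.1])

```text
time: 11.28
tool_pos: [0.6148, 0.0666, 0.0999]
tool_rot: [-0.16, -0.686, -0.164, 0.69]
contact_force: [-7.6, 6.5, 4.7]
gripper_width: 0.362
```

```bash
python3 look2.py l
```

```text
11.28 [0.6148 0.0666 0.0999] F tool [-4.66 -9.22  3.87] yaw 0.463 ang 0.474 r 0.1886 [-0.01  0.16  1.74  0.    1.25  1.09]
```

Call:
carry_out(moves=[0.36,0,0.95,0,0.05,0.36,0,1.9,0.1,0.1])

```text
time: 11.45
tool_pos: [0.6223, 0.0494, 0.0998]
tool_rot: [-0.126, -0.693, -0.13, 0.697]
contact_force: [-7.6, 7.9, 4.7]
gripper_width: 0.359
```

```bash
python3 look2.py m top
python3 - <<'E'
from h import *
a=[cv2.imread(f'pics/{n}.png')[250:310,245:345] for n in('j_top','m_top')]
cv2.imwrite('pics/m2.png',cv2.resize(np.vstack(a),None,fx=5,fy=5,interpolation=cv2.INTER_CUBIC))
E
```

```text
11.45 [0.6223 0.0494 0.0998] F tool [ -4.62 -10.13   4.36] yaw 0.364 ang 0.375 r 0.1884 [-0.04  0.18  1.72  0.    1.25  1.16]
```

View pics/m2.png

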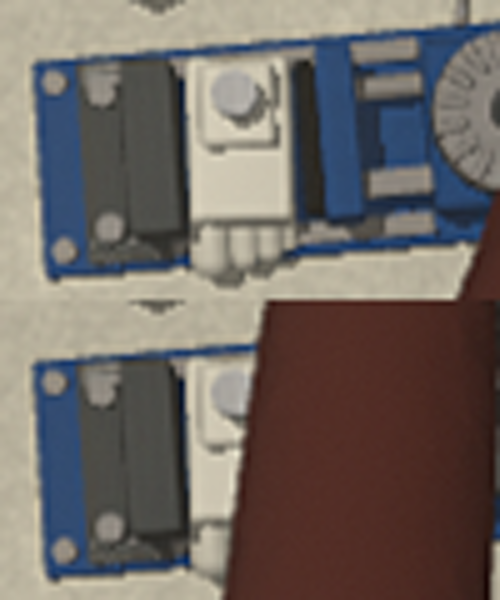

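Call:
carry_out(moves=[0.36,0,0.95,0,0.05,0.36,0,1.9,0.1,0.1])

```text
time: 11.67
tool_pos: [0.6281, 0.0318, 0.0997]
tool_rot: [-0.091, -0.699, -0.095, 0.703]
contact_force: [-8.1, 8.3, 4.1]
gripper_width: 0.36
```

```bash
python3 look2.py m
```

```text
11.67 [0.6281 0.0318 0.0997] F tool [ -4.   -10.15   5.64] yaw 0.264 ang 0.276 r 0.1883 [-0.07  0.19  1.71  0.    1.25  1.24]
```

Call:
carry_out(moves=[0.36,0,0.95,0,0.05,0.36,0,1.9,0.1,0.1])

```text
time: 11.83
tool_pos: [0.6323, 0.0132, 0.0996]
tool_rot: [-0.056, -0.703, -0.06, 0.707]
contact_force: [-7.4, 8.5, 4.5]
gripper_width: 0.358
```

```bash
python3 look2.py n top
python3 - <<'E'
from h import *
a=[cv2.imread(f'pics/{n}.png')[250:310,245:345] for n in('j_top','n_top')]
cv2.imwrite('pics/n2.png',cv2.resize(np.vstack(a),None,fx=5,fy=5,interpolation=cv2.INTER_CUBIC))
E
```

```text
11.83 [0.6323 0.0132 0.0996] F tool [-4.36 -9.58  5.98] yaw 0.164 ang 0.175 r 0.1881 [-0.1   0.19  1.7   0.    1.25  1.31]
```

View pics/n2.png

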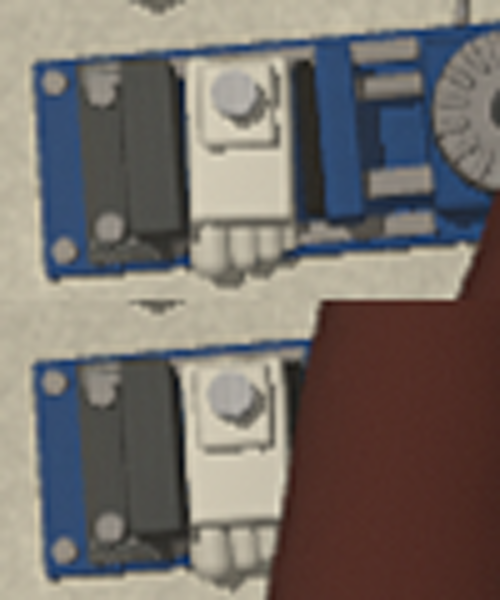

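Call:
carry_out(moves=[0.36,0,0.6,0,0.03])

```text
time: 11.97
tool_pos: [0.6332, 0.0074, 0.0996]
tool_rot: [-0.046, -0.703, -0.05, 0.708]
contact_force: [-7.1, 9.5, 4.3]
gripper_width: 0.362
```

```bash
python3 look2.py m
```

```text
11.97 [0.6332 0.0074 0.0996] F tool [ -4.19 -10.44   5.78] yaw 0.135 ang 0.144 r 0.1881 [-0.11  0.2   1.7   0.    1.25  1.33]
```

Call:
carry_out(moves=[0.36,0,0.6,0,0.03])

```text
time: 12.05
tool_pos: [0.634, 0.0015, 0.0996]
tool_rot: [-0.035, -0.704, -0.039, 0.708]
contact_force: [-6.8, 9.6, 4.0]
gripper_width: 0.361
```

```bash
python3 look2.py n; python3 look2.py n top
python3 - <<'E'
from h import *
a=[cv2.imread(f'pics/{n}.png')[250:310,245:345] for n in('j_top','n_top')]
cv2.imwrite('pics/n3.png',cv2.resize(np.vstack(a),None,fx=5,fy=5,interpolation=cv2.INTER_CUBIC))
E
```

```text
12.05 [0.634  0.0015 0.0996] F tool [ -3.91 -10.28   5.83] yaw 0.105 ang 0.112 r 0.1881 [-0.12  0.2   1.7   0.    1.25  1.35]
12.05 [0.634  0.0015 0.0996] F tool [ -3.91 -10.28   5.83] yaw 0.105 ang 0.112 r 0.1881 [-0.12  0.2   1.7   0.    1.25  1.35]
```

View pics/n3.png

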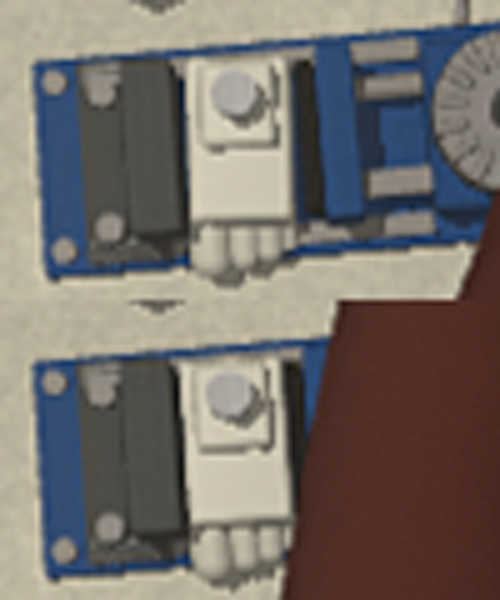

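Call:
carry_out(moves=[0.36,0,0.6,0,0.03])

```text
time: 12.18
tool_pos: [0.6346, -0.004, 0.0995]
tool_rot: [-0.025, -0.704, -0.029, 0.709]
contact_force: [-7.5, 8.8, 4.2]
gripper_width: 0.362
```

```bash
python3 look2.py m
```

```text
12.18 [ 0.6346 -0.004   0.0995] F tool [-4.14 -9.39  6.83] yaw 0.076 ang 0.083 r 0.1882 [-0.13  0.2   1.7   0.01  1.25  1.37]
```

Call:
carry_out(moves=[0.36,0,0.6,0,0.03])

```text
time: 12.27
tool_pos: [0.6351, -0.0101, 0.0994]
tool_rot: [-0.014, -0.705, -0.018, 0.709]
contact_force: [-6.2, 9.9, 2.5]
gripper_width: 0.359
```

```bash
python3 look2.py m
```

```text
12.27 [ 0.6351 -0.0101  0.0994] F tool [ -2.36 -10.21   5.71] yaw 0.045 ang 0.050 r 0.1883 [-0.14  0.2   1.69  0.01  1.25  1.39]
```

Call:
carry_out(moves=[0.36,0,0.6,0,0.03])

```text
time: 12.35
tool_pos: [0.6354, -0.0161, 0.0994]
tool_rot: [-0.003, -0.705, -0.007, 0.709]
contact_force: [-6.6, 9.6, 3.1]
gripper_width: 0.363
```

```bash
python3 look2.py m
```

```text
12.35 [ 0.6354 -0.0161  0.0994] F tool [-3.04 -9.7   6.45] yaw 0.015 ang 0.018 r 0.1884 [-0.14  0.2   1.69  0.01  1.25  1.41]
```

Call:
carry_out(moves=[0.36,0,0.6,0,0.03])

```text
time: 12.43
tool_pos: [0.6355, -0.0221, 0.0993]
tool_rot: [0.007, -0.705, 0.003, 0.709]
contact_force: [-6.6, 10.2, 3.3]
gripper_width: 0.362
```

```bash
python3 look2.py m
```

```text
12.43 [ 0.6355 -0.0221  0.0993] F tool [ -3.17 -10.13   6.78] yaw -0.015 ang -0.014 r 0.1885 [-0.15  0.2   1.69  0.01  1.25  1.43]
```

Call:
carry_out(moves=[0.36,0,0.6,0,0.03])

```text
time: 12.52
tool_pos: [0.6355, -0.028, 0.0993]
tool_rot: [0.018, -0.705, 0.014, 0.709]
contact_force: [-5.6, 10.5, 1.7]
gripper_width: 0.361
```

```bash
python3 look2.py n; python3 look2.py n top
python3 - <<'E'
from h import *
a=[cv2.imread(f'pics/{n}.png')[250:310,245:345] for n in('j_top','n_top')]
cv2.imwrite('pics/n4.png',cv2.resize(np.vstack(a),None,fx=5,fy=5,interpolation=cv2.INTER_CUBIC))
E
```

```text
12.52 [ 0.6355 -0.028   0.0993] F tool [ -1.58 -10.22   6.09] yaw -0.045 ang -0.045 r 0.1887 [-0.16  0.2   1.69  0.01  1.25  1.45]
12.52 [ 0.6355 -0.028   0.0993] F tool [ -1.58 -10.22   6.09] yaw -0.045 ang -0.045 r 0.1887 [-0.16  0.2   1.69  0.01  1.25  1.45]
```

View pics/n4.png

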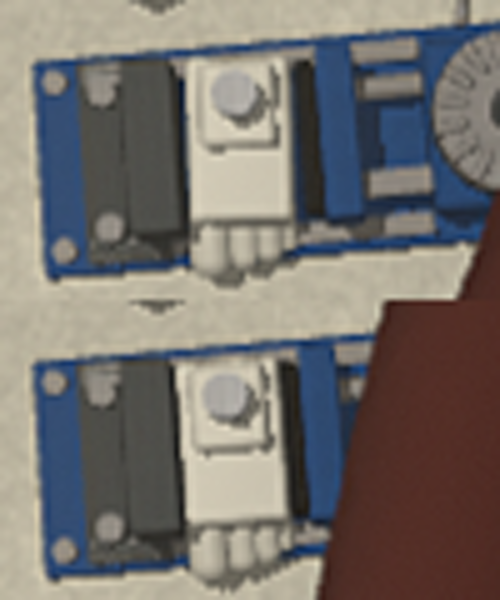

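Call:
carry_out(moves=[0.36,0,0.6,0,0.03])

```text
time: 12.65
tool_pos: [0.6352, -0.0336, 0.0992]
tool_rot: [0.029, -0.704, 0.024, 0.709]
contact_force: [-5.3, 10.8, 2.0]
gripper_width: 0.363
```

```bash
python3 look2.py m
```

```text
12.65 [ 0.6352 -0.0336  0.0992] F tool [ -1.85 -10.36   6.12] yaw -0.074 ang -0.075 r 0.1888 [-0.17  0.2   1.69  0.01  1.25  1.47]
```

Call:
carry_out(moves=[0.36,0,0.6,0,0.03])

```text
time: 12.73
tool_pos: [0.6348, -0.0397, 0.0992]
tool_rot: [0.039, -0.704, 0.035, 0.708]
contact_force: [-6.6, 10.8, 2.9]
gripper_width: 0.358
```

```bash
python3 look2.py m
```

```text
12.73 [ 0.6348 -0.0397  0.0992] F tool [ -2.82 -10.03   7.67] yaw -0.105 ang -0.107 r 0.1889 [-0.18  0.2   1.69  0.01  1.25  1.49]
```

Call:
carry_out(moves=[0.36,0,0.6,0,0.03])

```text
time: 12.82
tool_pos: [0.6341, -0.0456, 0.0991]
tool_rot: [0.05, -0.703, 0.045, 0.708]
contact_force: [-5.2, 12.1, 3.5]
gripper_width: 0.364
```

```bash
python3 look2.py m top
python3 - <<'E'
from h import *
a=[cv2.imread(f'pics/{n}.png')[250:310,245:345] for n in('n_top','m_top')]
cv2.imwrite('pics/n5.png',cv2.resize(np.vstack(a),None,fx=5,fy=5,interpolation=cv2.INTER_CUBIC))
E
```

```text
12.82 [ 0.6341 -0.0456  0.0991] F tool [ -3.37 -11.28   6.77] yaw -0.135 ang -0.138 r 0.1889 [-0.19  0.2   1.69  0.01  1.25  1.51]
```

View pics/n5.png

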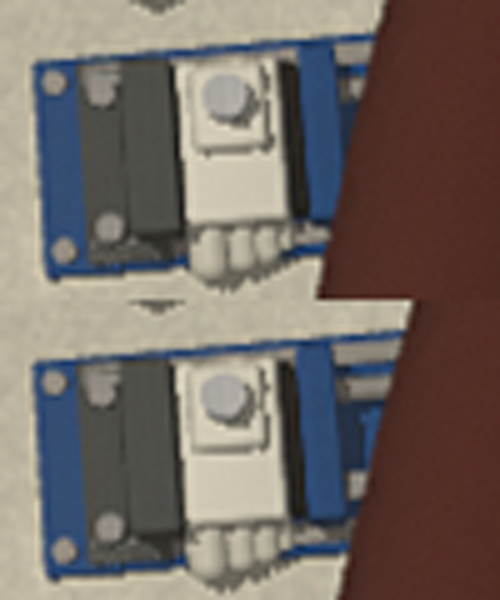

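Call:
carry_out(moves=[0.36,0,0.6,0,0.03])

```text
time: 12.95
tool_pos: [0.6334, -0.0509, 0.0991]
tool_rot: [0.061, -0.702, 0.055, 0.707]
contact_force: [-5.3, 12.1, 2.9]
gripper_width: 0.358
```

```bash
python3 look2.py m
```

```text
12.95 [ 0.6334 -0.0509  0.0991] F tool [ -2.75 -11.08   7.22] yaw -0.164 ang -0.167 r 0.1890 [-0.2   0.2   1.69  0.01  1.25  1.53]
```

Call:
carry_out(moves=[0.36,0,0.6,0,0.03])

```text
time: 13.03
tool_pos: [0.6323, -0.0567, 0.0991]
tool_rot: [0.072, -0.701, 0.066, 0.706]
contact_force: [-7.0, 13.9, 4.3]
gripper_width: 0.363
```

```bash
python3 look2.py m
```

```text
13.03 [ 0.6323 -0.0567  0.0991] F tool [ -4.12 -12.26   9.63] yaw -0.195 ang -0.198 r 0.1890 [-0.21  0.2   1.7   0.01  1.25  1.55]
```

Call:
carry_out(moves=[0.36,0,0.6,0,0.03])

```text
time: 13.12
tool_pos: [0.631, -0.0623, 0.0991]
tool_rot: [0.082, -0.7, 0.076, 0.705]
contact_force: [-5.3, 15.6, 3.5]
gripper_width: 0.36
```

```bash
python3 look2.py m; python3 look2.py m top; python3 look2.py m
```

```text
13.12 [ 0.631  -0.0623  0.0991] F tool [ -3.35 -14.05   8.65] yaw -0.225 ang -0.228 r 0.1890 [-0.22  0.2   1.7   0.01  1.25  1.57]
13.12 [ 0.631  -0.0623  0.0991] F tool [ -3.35 -14.05   8.65] yaw -0.225 ang -0.228 r 0.1890 [-0.22  0.2   1.7   0.01  1.25  1.57]
13.17 [ 0.631  -0.0633  0.0991] F tool [ -2.3  -10.39   7.5 ] yaw -0.227 ang -0.234 r 0.1891 [-0.22  0.2   1.7   0.01  1.25  1.58]
```

Call:
carry_out(moves=[0.36,0,0.3,0,0.015])

```text
time: 13.25
tool_pos: [0.6306, -0.0651, 0.099]
tool_rot: [0.087, -0.7, 0.081, 0.705]
contact_force: [-4.7, 15.3, 2.9]
gripper_width: 0.36
```

```bash
python3 look2.py m;python3 look2.py o top; python3 look2.py m
python3 - <<'E'
from h import *
a=[cv2.imread(f'pics/{n}.png')[250:310,245:345] for n in('n_top','o_top')]
cv2.imwrite('pics/o5.png',cv2.resize(np.vstack(a),None,fx=5,fy=5,interpolation=cv2.INTER_CUBIC))
E
```

```text
13.25 [ 0.6306 -0.0651  0.099 ] F tool [ -2.73 -13.75   8.22] yaw -0.239 ang -0.243 r 0.1892 [-0.22  0.2   1.7   0.01  1.25  1.58]
13.25 [ 0.6306 -0.0651  0.099 ] F tool [ -2.73 -13.75   8.22] yaw -0.239 ang -0.243 r 0.1892 [-0.22  0.2   1.7   0.01  1.25  1.58]
13.3 [ 0.6305 -0.0655  0.099 ] F tool [ -2.58 -11.75   7.58] yaw -0.240 ang -0.246 r 0.1892 [-0.22  0.2   1.7   0.01  1.25  1.58]
```

View pics/o5.png

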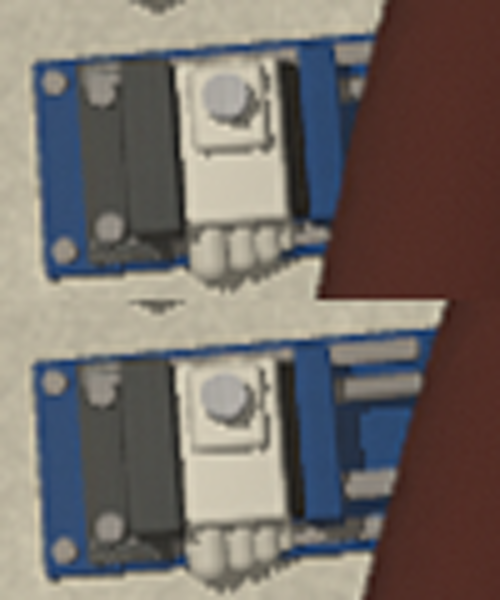

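Run:
```python
from h import *
g=lambda n:cv2.cvtColor(cv2.imread(f'pics/{n}.png'),cv2.COLOR_BGR2GRAY)
def sh(t,s,box):
    x0,x1,y0,y1=box;up=8
    A=cv2.resize(g(t)[y0:y1,x0:x1],None,fx=up,fy=up,interpolation=cv2.INTER_CUBIC)
    B=cv2.resize(g(s)[y0-4:y1+4,x0-6:x1+6],None,fx=up,fy=up,interpolation=cv2.INTER_CUBIC)
    m=cv2.matchTemplate(B,A,cv2.TM_CCOEFF_NORMED);_,v,_,l=cv2.minMaxLoc(m);return (l[0]/up-6,l[1]/up-4,round(v,3))
for a,b in(('top0','n_top'),('top0','m_top'),('n_top','o_top'),('m_top','o_top'),('j_top','o_top')):
    print(a,b,'stub/foot',sh(a,b,(284,301,263,296)),'plate',sh(a,b,(252,262,258,308)),'stop',sh(a,b,(262,281,262,300)))
cv2.imwrite('pics/o6.png',cv2.resize(np.vstack([cv2.imread(f'pics/{n}.png')[258:300,270:330] for n in('n_top','o_top')]),None,fx=7,fy=7,interpolation=cv2.INTER_CUBIC))
```

```text
top0 n_top stub/foot (-1.625, 0.5, 0.901) plate (0.0, 0.0, 0.997) stop (-0.375, 0.125, 0.932)
top0 m_top stub/foot (-1.875, 0.5, 0.878) plate (0.0, 0.0, 0.997) stop (-0.375, 0.125, 0.915)
n_top o_top stub/foot (-0.375, 0.0, 0.948) plate (0.0, 0.0, 0.997) stop (-0.125, 0.0, 0.977)
m_top o_top stub/foot (0.0, 0.0, 0.994) plate (0.0, 0.0, 0.997) stop (-0.125, 0.0, 0.985)
j_top o_top stub/foot (-1.875, 0.5, 0.876) plate (0.0, 0.0, 0.997) stop (-0.5, 0.125, 0.914)
```

View pics/o6.png

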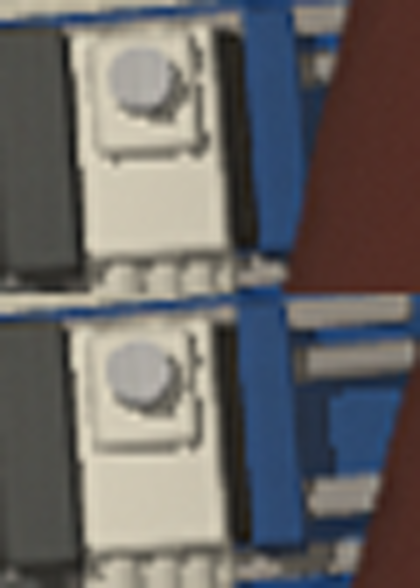

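Call:
carry_out(moves=[0.36,0,-0.35,0,0,0.65,0,-0.35,0,0,0.65,0,-0.35,0,0,0.65,0,-0.35,0,0,0.65,-3,-0.35,0,0,0.65,-7,-0.35,0,0,0.65,-11,-0.35,0,0,0.65,-15,-0.35,0,0,0.65,-15,-0.35,0,0,0.65,-15,-0.35,0,0])

```text
time: 14.13
tool_pos: [0.6353, -0.0662, 0.2554]
tool_rot: [-0.083, 0.705, -0.084, -0.699]
contact_force: [-0.7, 0.3, -1.1]
gripper_width: 0.647
```

```bash
python3 look2.py p wrist
```

```text
14.13 [ 0.6353 -0.0662  0.2554] F tool [ 1.1  -0.18  0.77] yaw -0.237 ang -0.243 r 0.1940 [-0.22  0.07  1.57 -0.    1.49  1.59]
```

View pics/p_wrist.png

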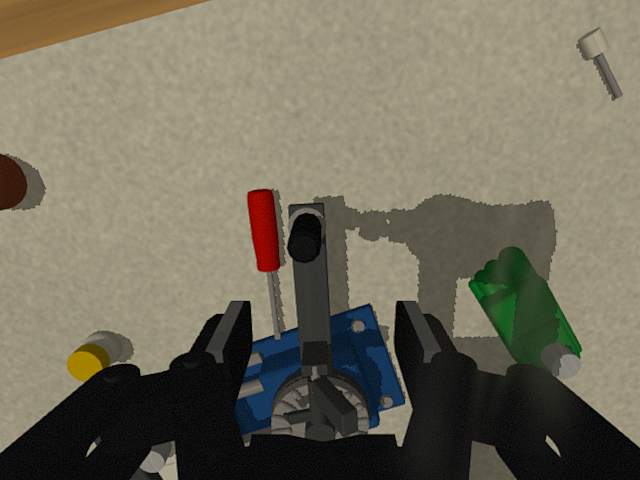

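Call:
carry_out(moves=[0.65,0,22,0,0,0.65,0,22,0,0,0.65,0,22,0,0,0.65,0,22,0,0,0.65,0,22,0,0,0.65,0,22,0,0,0.65,0,22,0,0,0.65,0,22,0,0,0.65,0,22,0,0])

```text
time: 14.93
tool_pos: [0.5816, -0.2775, 0.2488]
tool_rot: [0.083, -0.702, 0.082, 0.703]
contact_force: [1.0, 0.3, 0.5]
gripper_width: 0.65
```

```bash
python3 look2.py q top side
python3 - <<'E'
from h import *
a=cv2.imread('pics/q_top.png')[195:315,240:390];b=cv2.imread('pics/q_side.png')[210:360,270:420]
cv2.imwrite('pics/q2.png',np.hstack([cv2.resize(a,(450,360),interpolation=cv2.INTER_CUBIC),cv2.resize(b,(350,360),interpolation=cv2.INTER_CUBIC)]))
E
```

```text
14.93 [ 0.5816 -0.2775  0.2488] F tool [-0.49 -0.49 -0.88] yaw -0.235 ang -1.090 r 0.2910 [-0.56  0.09  1.55  0.    1.5   1.24]
```

View pics/q2.png

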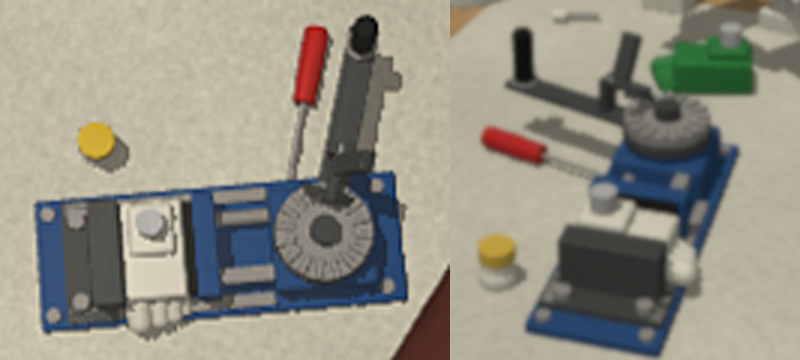

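View pics/q_top.png

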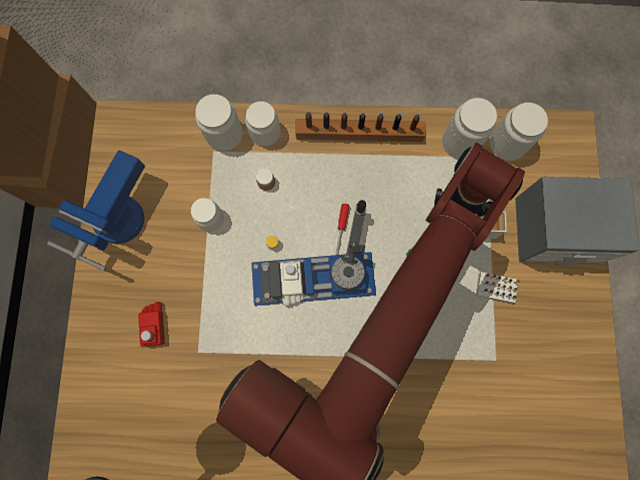

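Run:
```python
from plant import workorder
print(workorder.job_done())
```

```text
the job is handed in; nothing more can be done
None
```

I flipped the direction tab from open to close and wound the jaw up in three closing swings. The forefoot form is now clamped against the stop at about 50 N. I then let go, moved the arm clear, and handed the job in at about 15 s.

**Clamping force:** there is no direct reading of it, so 50 N is estimated three ways:
- **Grip force:** the last moving readings were 13.8 to 14.1 N against about 10 N with the jaw free, which means 44 to 48 N.
- **Handle angle past contact:** this gave 46 to 57 N, depending on where I place the first contact.
- **Camera images:** the jaw moved about 2.1 mm further than the form did, which means about 53 N ± 8 N.

The grip readings varied by about 0.4 N, or roughly 5 N of clamping. None of the estimates came near 100 N.

**Last pictures:** the form sits between pad and stop, the tab leans to the closing side, and the gripper is clear. The screwdriver, paint pot and the other bystanders I could see look unmoved. The green form and the carton were partly or wholly hidden behind the arm in the last top view.

**Disagreements:** the wrist camera placed the clamp 4 to 8 mm from where the top camera did. I worked with a loose straddle of the grip, so this did not matter. The grip readings also included 6 to 10 N along the arm (friction), which I left out of the force estimate.

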